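# Tare the kitchen scale for the saffron saucer

### The job

Set the empty terracotta saucer gently in the middle of the scale's steel pan and let go of it. Then, with the saucer standing there untouched, press the green tare key down firmly for about a second, feeling for its resistance and without forcing it, and let go. Do not press the red power key, and leave the jar, the cup and the tin where they are.

Things in the scene. Friction and masses are not known exactly. Their poses are not given: they have to be found in the camera images.
- scale: White flat kitchen scale fixed to the table, 230 (x) by 200 (y) mm; origin under its centre on the table, z up. Its near strip (its -x side, roughly towards the robot) carries the keys and the display; the rest carries the round steel pan. The strip's panel surface lies 24 mm above the table.
- pan (a point): Centre of the top face of the round steel pan, 156 mm in diameter; the face is 30 mm above the table. It lies at (+34, 0, +30) mm in the scale's frame; axes as the scale's. The pan does not sink.
- tare_spot (a point): Point on the scale's panel surface (24 mm above the table) right under the centre of the green tare key, at (-85, -22, +24) mm in the scale's frame; axes as the scale's. The key is a membrane key under a flat rubber cap, 24 (x) by 26 (y) mm. How far the top of the cap stands proud of this point differs each time, from 3.5 to 13.5 mm, and is not told: lower a closed gripper until contact is felt.
- power_spot (a point): Point on the panel surface right under the centre of the red power key, at (-85, -72, +24) mm in the scale's frame: a pad of the same size and height as the tare key, 50 mm from it along the scale's -y. Not to be pressed.
- tare_key (a joint): How far the green tare key is pushed straight down, in m, 0 at rest. It hardly travels: it yields 1 mm per 16 N and springs back. It registers when pressed by 8 N (0.5 mm) or more for an unbroken half second; more than 24 N (1.5 mm) ruins it. Aim for 11 to 16 N.
- power_key (a joint): The same for the red power key, 1 mm per 16 N; it reacts to 5 N (0.3 mm).
- saucer: Loose round terracotta saucer, about 250 g (175 to 325 g), outer diameter 130 mm (114 mm at the foot), 40 mm tall, open at the top; its wall is upright in the upper 28 mm and 8 mm thick, its inner floor 6 mm above its underside. Origin at the centre of its underside, z up. Can be pinched by its wall from above. It must be lowered onto the pan (slower than 0.25 m/s over the last 20 mm), not dropped from above: the scale's load cell is delicate.
- jar: Loose bystander: amber glass jar with a brass cap, 56 mm across, 90 mm tall; origin at the centre of its underside. Leave alone.
- cup: Loose bystander: blue ceramic cup, 60 mm across, 65 mm tall; origin at the centre of its underside. Leave alone.
- tin: Loose bystander: red tin with a paper label, 58 mm across, 75 mm tall; origin at the centre of its underside. Leave alone.

How it is judged:
By the outcome, as a careful person would: the job done as asked, in the order asked, and still so for the second after the job is handed in, with the robot touching nothing.
It also fails if it takes over 64 s, if anything falls off the work surface, if the arm or the gripper's body presses on something with over 40 N, if the wrist force passes 120 N, or if a joint passes its speed limit or range.

### The arm

A 6-joint arm with a two-finger parallel gripper is mounted at the origin on the work surface. World frame = base frame: x ahead of the robot, y to its left, z up, the work surface at z = 0. Lengths are in mm, angles in rad, forces in N, time in s.
With the tool pointing down it reaches from about 350 to 775 mm from the base axis. Payload 5.5 kg.
Tool frame: the origin (TCP) lies midway between the tips of the shut fingers; the grasp point (between the pads) lies 19 mm behind it; z points along the fingers, y is the line along which they close (so a half turn about z gives the same grasp; the last joint's range is limited). The gripper opens to 85 mm and grips with 20 to 120 N. Pads are 22 mm wide; open, the fingers measure 114 mm over their backs; the gripper's body (76 mm by 85 mm) begins 54 mm behind the grasp point. The pads swing forward as they close: fully open they stand 13 mm farther back than shut.
Start: joints at [1.104, 0.313, 0.046, 1.304, 0, 1.431], TCP at [184.609, 544.602, 231.323] pointing down, gripper open.
Joint ranges: [-2.76, 2.76], [-0.86, 1.69], [-1.03, 1.26], [-2.2, 2.34], [-1.47, 1.5], [-3.14, 3.14]. Speed limits (rad/s): [2.57, 2.57, 3.14, 3.14, 3.14, 3.14].

### API

Orientations are given as a unit quaternion [x, y, z, w].
In Python, from rig import monitor, capture, calibration, ctrl gives the robot as it stands.
- The arm moves only by the shell command python3 -m creep 'ROWS' [FORCE]. ROWS is JSON, a list of rows, each an object with "gripper": the opening, from 0 (shut) to 1 (fully open); "translation": the shift along the world's x, y, z each as a share of 250 mm, from -1 to 1, a list of three; "spin": the turn about the world's z as a share of 45 degrees, from -1 to 1. A call has 1 to 20 rows; each row is the pose to reach, as a shift and turn from the pose commanded when the call began; what a row does not reach only later rows make up. A row lasts 1/12 s, in which the tool goes at most 41.7 mm and 7.16 degrees, less where a joint would pass 70% of its speed; a pose out of reach is approached as far as the arm can. A call with a number of a shift or a turn outside -1 to 1 is refused whole. A call with a gripper value outside its range is refused whole. The fingers move at their own pace and stop on an object; FORCE is the grip in N (left out, the last holds). Time passes only in rows, so rows that repeat a pose let the fingers close. It gives the time, the measured TCP pose, the force, the opening and the grip force at its end, in the units of the state.
- monitor.get_state(): the state, without advancing time (a new reading comes with each control period).
- capture(name): name is "scene" or "top"; returns the picture (384x512x3 uint8, red, green, blue); there is no depth.
- calibration(name): a dict with "vfov" (degrees; the focal length in pixels is half the picture's height over the tangent of half this angle, whatever the lens; pixels are square), "cx", "cy" (the principal point, pixels), "origin" and "orientation" of the camera in the world. Camera axes: x right, y down, z forward; pixel columns grow to the right and rows downward; lengths in mm; the calibration is good to about 2 mm. A picture is of the moment at which its call begins. calibration takes no time and is no camera call.
- ctrl.hand_in(): hands the job in; it is judged then, once.
The state is a dict: "time": time; "qpos": joint angles; "qd": joint speeds; "effort": joint torques, N m; "tcp_pos": TCP position; "tcp_rot": TCP orientation; "force": force on the tool from outside, world axes, zero at the start; "torque": the same for the moment, N m; "grip_width": finger opening in mm; "finger_force": force on a finger pad.
Only numpy, scipy, OpenCV 4.12 (cv2) and the standard library are available. Lean on these libraries where they do the work, as an engineer would, in place of code of your own. Each camera call takes 0.05 s, during which the arm holds its last target. There are 200 camera calls.

## Working session

There is one attempt and no reset: what is moved stays moved. The work goes in short steps, Python scripts to look and compute and a shell command to move; the robot and the scene stay as the last step left them, time stands still between calls to the robot, and variables do not carry over. Pictures are saved under pics/ and viewed, at most 10 in all, crops included, and the job is handed in when it is done.

```bash
mkdir -p pics
python3 - <<'E'
from rig import monitor, capture, calibration
import cv2
for n in("scene","top"):
    print(n,calibration(n)); cv2.imwrite(f"pics/{n}0.png",cv2.resize(capture(n)[:,:,::-1],(768,576),interpolation=cv2.INTER_CUBIC))
s=monitor.get_state(); print(s)
E
```

```text
scene {'vfov': 57.702486822936486, 'cx': 252.2101744358335, 'cy': 195.15507269549315, 'origin': array([1149.95814965,   92.70555998,  630.45242116]), 'orientation': array([ 0.58422926,  0.70687899, -0.30436235, -0.25760787])}
top {'vfov': 51.543214069571235, 'cx': 251.43344883056002, 'cy': 187.86138527218927, 'origin': array([ 5.30463701e+02, -6.54153260e-01,  8.89497916e+02]), 'orientation': array([ 0.7069758 , -0.7066933 ,  0.02495355, -0.01212917])}
{'time': 0.1, 'qpos': array([ 1.10442381e+00,  3.13936308e-01,  4.50876820e-02,  1.30359773e+00,
       -1.78627898e-05,  1.43120502e+00]), 'qd': array([ 1.72715175e-03, -1.92213988e-03,  2.60184330e-03, -5.29719626e-04,
        1.40264675e-03, -8.72908319e-05]), 'effort': array([ 4.16438706e-03, -4.81725526e+01,  2.99243921e+01,  1.27366118e-02,
       -4.99504813e-05,  9.08365735e-06]), 'tcp_pos': array([184.37473158, 544.15561511, 230.48977116]), 'tcp_rot': array([ 1.62664517e-01,  9.86681090e-01, -7.90103201e-04, -2.37633794e-04]), 'force': array([-0.22665989, -0.37729224,  0.32500713]), 'torque': array([-0.04559918, -0.02092411, -0.01898012]), 'finger_force': 0.0, 'grip_width': 85.20713659642992}
```

View pics/top0.png

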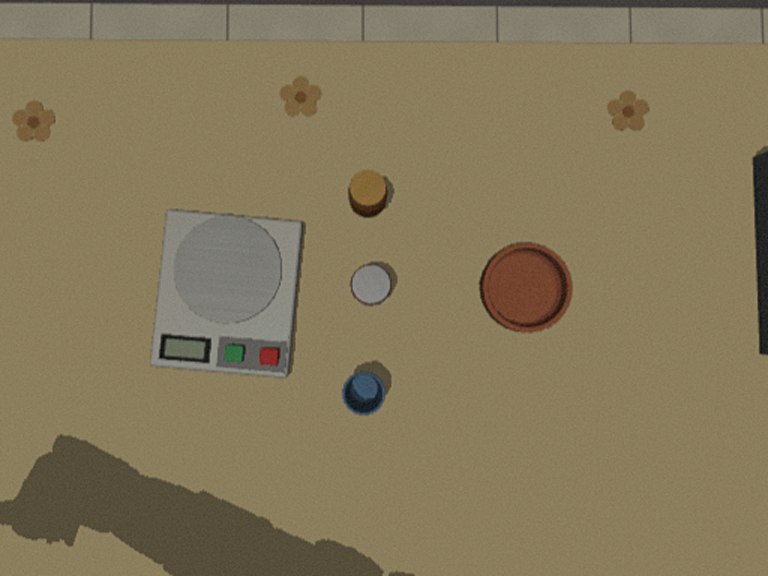

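View pics/scene0.png

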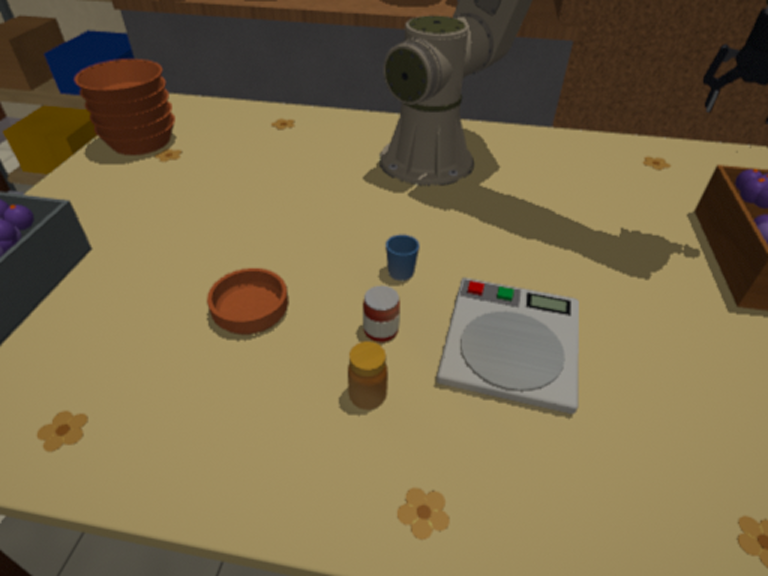

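The top view shows the pan centre at about (228,269), the tare key at (234,352), the red key at (269,356) and the saucer rim centre at (526,287) in 1.5x pixels. The scale corners are near (168,210), (302,221), (288,377) and (151,365). The tin, jar and cup stand between the saucer and the scale.

```bash
cat > h.py <<'E'
import numpy as np, cv2
from rig import calibration, capture, monitor
from scipy.spatial.transform import Rotation as R
def px(n,U,z,s=1.5):
    c=calibration(n); f=192/np.tan(np.radians(c["vfov"]/2))
    u,v=(np.array(U,float)+.5)/s-.5
    d=R.from_quat(c["orientation"]).apply([(u-c["cx"])/f,(v-c["cy"])/f,1]); o=np.array(c["origin"])
    return o+d*(z-o[2])/d[2]
def st():
    s=monitor.get_state(); return {k:np.round(s[k],2) for k in("time","tcp_pos","force","grip_width","finger_force")}
E
python3 - <<'E'
from h import *
for n,l in {"top":dict(pan=((228,269),30),panL=((174,269),30),panR=((282,269),30),tare=((234,352),33),red=((269.5,356),33),sauc=((526,287),40),sL=((480,287),40),sR=((572,287),40),sT=((526,242),40),sB=((526,332),40),c1=((168,210),24),c2=((302,221),24),c3=((288,377),24),c4=((151,365),24),jar=((368,187),90),tin=((371,285),75),cup=((364,393),65)),
 "scene":dict(pan=((513,350),30),tare=((505,293.5),33),red=((475.5,288),33),sL=((208,300),40),sR=((288,298),40),sT=((248,270),40),sB=((248,318),40),jar=((367,355),90),tin=((381,298),75),cup=((402,243),65))}.items():
    print(n)
    for k,(U,z) in l.items(): print(k,px(n,U,z).round(1))
img=capture("top"); hsv=cv2.cvtColor(img,cv2.COLOR_RGB2HSV)
for nm,x0,x1,y0,y1,m in(("sauc",300,400,140,240,lambda h:((h[...,0]<12)|(h[...,0]>170))&(h[...,1]>110)),("tare",145,170,225,245,lambda h:(h[...,0]>45)&(h[...,0]<90)&(h[...,1]>110))):
    M=m(hsv[y0:y1,x0:x1]).astype(np.uint8); cs,_=cv2.findContours(M,0,1); c=max(cs,key=cv2.contourArea)
    (u,v),r=cv2.minEnclosingCircle(c);e=cv2.fitEllipse(c); print(nm,e,(e[0][0]+x0,e[0][1]+y0),px("top",(e[0][0]+x0,e[0][1]+y0),40 if nm=="sauc" else 33,1).round(1))
E
```

```text
top
pan [594.2 198.7  30. ]
panL [594.1 275.8  30. ]
panR [594.3 121.2  30. ]
tare [475.6 187.9  33. ]
red [469.8 137.5  33. ]
sauc [ 568.1 -228.9   40. ]
sL [ 568.1 -162.8   40. ]
sR [ 568.2 -295.2   40. ]
sT [ 632.9 -229.8   40. ]
sB [ 503.9 -228.1   40. ]
c1 [680.5 288.   24. ]
c2 [664.9  93.6  24. ]
c3 [439.1 112.2  24. ]
c4 [456.6 308.1  24. ]
jar [701.2  -2.4  90. ]
tin [569.2  -6.7  75. ]
cup [421.5   2.8  65. ]
scene
pan [601.1 201.7  30. ]
tare [479.5 188.   33. ]
red [475.3 138.6  33. ]
sL [ 596.9 -288.3   40. ]
sR [ 567.3 -162.4   40. ]
sT [ 513.2 -251.9   40. ]
sB [ 623.1 -209.8   40. ]
jar [702.7  -2.4  90. ]
tin [574.1  -6.8  75. ]
cup [417.8   2.2  65. ]
sauc ((50.47072982788086, 51.364994049072266), (58.06110382080078, 59.77119827270508), 100.86601257324219) (350.47072982788086, 191.36499404907227) [ 567.7 -228.9   40. ]
tare ((10.917074203491211, 9.911032676696777), (11.403788566589355, 13.170228004455566), 86.26725769042969) (155.9170742034912, 234.91103267669678) [474.7 187.7  33. ]
```

The two cameras agree to a few mm, and the sizes check out: pan about 155 mm, saucer about 130 mm.

- **Saucer:** about (568, -229).
- **Pan:** about (594.5, 198.5).
- **Tare key:** about (475.5, 187.5).
- **Scale yaw:** about -4.9°.

The tool's y axis lies along (0.32, 0.95), so I can keep that yaw and pinch the wall at (587.6, -171).

```bash
python3 -m creep '[{"gripper":0.5,"translation":[1,-1,0],"spin":0},{"gripper":0.5,"translation":[1,-1,0],"spin":0},{"gripper":0.5,"translation":[1,-1,0],"spin":0},{"gripper":0.5,"translation":[1,-1,0],"spin":0},{"gripper":0.5,"translation":[1,-1,0],"spin":0},{"gripper":0.5,"translation":[1,-1,0],"spin":0},{"gripper":0.5,"translation":[1,-1,0],"spin":0},{"gripper":0.5,"translation":[1,-1,0],"spin":0},{"gripper":0.5,"translation":[1,-1,0],"spin":0},{"gripper":0.5,"translation":[1,-1,0],"spin":0},{"gripper":0.5,"translation":[1,-1,0],"spin":0}]'
python3 -m creep '[{"gripper":0.5,"translation":[0.6,-1,0],"spin":0},{"gripper":0.5,"translation":[0.6,-1,0],"spin":0},{"gripper":0.5,"translation":[0.6,-1,0],"spin":0},{"gripper":0.5,"translation":[0.6,-1,0],"spin":0},{"gripper":0.5,"translation":[0.6,-1,0],"spin":0},{"gripper":0.5,"translation":[0.6,-1,0],"spin":0},{"gripper":0.5,"translation":[0.6,-1,0],"spin":0},{"gripper":0.5,"translation":[0.6,-1,0],"spin":0},{"gripper":0.5,"translation":[0.6,-1,0],"spin":0}]'
python3 -m creep '[{"gripper":0.5,"translation":[0.012,-0.864,0],"spin":0},{"gripper":0.5,"translation":[0.012,-0.864,0],"spin":0},{"gripper":0.5,"translation":[0.012,-0.864,0],"spin":0},{"gripper":0.5,"translation":[0.012,-0.864,0],"spin":0},{"gripper":0.5,"translation":[0.012,-0.864,0],"spin":0},{"gripper":0.5,"translation":[0.012,-0.864,0],"spin":0},{"gripper":0.5,"translation":[0.012,-0.864,-0.56],"spin":0},{"gripper":0.5,"translation":[0.012,-0.864,-0.56],"spin":0},{"gripper":0.5,"translation":[0.012,-0.864,-0.56],"spin":0},{"gripper":0.5,"translation":[0.012,-0.864,-0.56],"spin":0},{"gripper":0.5,"translation":[0.012,-0.864,-0.56],"spin":0},{"gripper":0.5,"translation":[0.012,-0.864,-0.56],"spin":0},{"gripper":0.5,"translation":[0.012,-0.864,-0.56],"spin":0}]'
```

```text
time: 1.07
tcp_pos: [435.1, 293.6, 230.9]
tcp_rot: [0.164, 0.986, -0.0, -0.0]
force: [-0.1, 0.0, 1.3]
grip_width: 42.7
finger_force: 0.0
time: 1.82
tcp_pos: [584.9, 44.1, 230.6]
tcp_rot: [0.164, 0.987, 0.0, -0.001]
force: [-0.6, 0.3, -0.5]
grip_width: 42.9
finger_force: 0.0
time: 2.9
tcp_pos: [588.9, -170.2, 93.3]
tcp_rot: [0.162, 0.987, -0.0, 0.001]
force: [-0.3, -0.0, 0.6]
grip_width: 42.7
finger_force: 0.0
```

Run:
```python
from h import *
a=capture("scene")[60:260,60:260,::-1]; b=capture("top")[90:290,260:460,::-1]
cv2.imwrite("pics/a1.png",cv2.resize(np.hstack([a,b]),(800,400),interpolation=cv2.INTER_CUBIC)); print(st())
```

```text
{'time': np.float64(3.0), 'tcp_pos': array([ 589.44, -171.16,   93.98]), 'force': array([0.23, 0.82, 0.26]), 'grip_width': np.float64(42.64), 'finger_force': np.float64(0.0)}
```

View pics/a1.png

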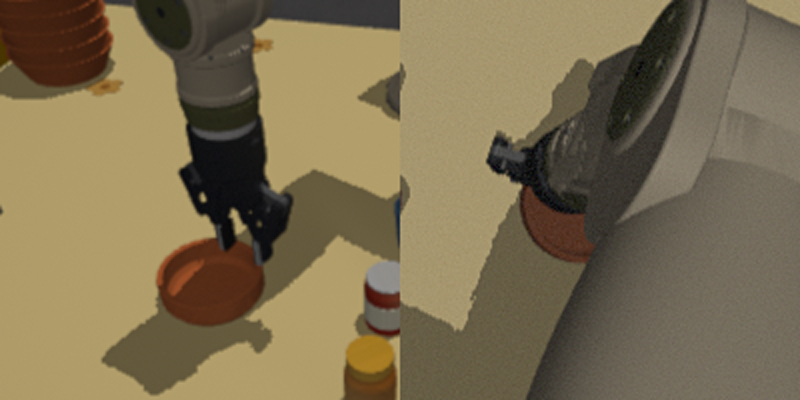

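The gripper hangs over the saucer wall on the tin side. In the left panel the fingertips are at about (228,243) and (263,258), straddling the rim. I'll descend and close.

```bash
python3 -m creep '[{"gripper":0.5,"translation":[0,0,-0.1],"spin":0},{"gripper":0.5,"translation":[0,0,-0.19],"spin":0},{"gripper":0.5,"translation":[0,0,-0.25],"spin":0},{"gripper":0.5,"translation":[0,0,-0.28],"spin":0},{"gripper":0.5,"translation":[0,0,-0.305],"spin":0},{"gripper":0.5,"translation":[0,0,-0.305],"spin":0},{"gripper":0.5,"translation":[0,0,-0.305],"spin":0}]'
python3 -m creep '[{"gripper":0.15,"translation":[0,0,0],"spin":0},{"gripper":0.15,"translation":[0,0,0],"spin":0},{"gripper":0,"translation":[0,0,0],"spin":0},{"gripper":0,"translation":[0,0,0],"spin":0},{"gripper":0,"translation":[0,0,0],"spin":0},{"gripper":0,"translation":[0,0,0],"spin":0},{"gripper":0,"translation":[0,0,0],"spin":0},{"gripper":0,"translation":[0,0,0],"spin":0},{"gripper":0,"translation":[0,0,0],"spin":0}]' 50
```

```text
time: 3.58
tcp_pos: [588.4, -171.7, 16.2]
tcp_rot: [0.163, 0.987, -0.0, 0.001]
force: [-0.1, 0.6, 0.1]
grip_width: 42.6
finger_force: 0.0
time: 4.33
tcp_pos: [588.5, -172.0, 16.3]
tcp_rot: [0.163, 0.987, -0.0, 0.001]
force: [-0.5, -0.7, 6.7]
grip_width: 7.1
finger_force: 52.0
```

```bash
python3 -m creep '[{"gripper":0,"translation":[0,0,0.03],"spin":0},{"gripper":0,"translation":[0,0,0.08],"spin":0},{"gripper":0,"translation":[0,0,0.15],"spin":0},{"gripper":0,"translation":[0,0,0.25],"spin":0},{"gripper":0,"translation":[0,0,0.35],"spin":0},{"gripper":0,"translation":[0,0,0.45],"spin":0},{"gripper":0,"translation":[0,0,0.54],"spin":0},{"gripper":0,"translation":[0,0,0.6],"spin":0},{"gripper":0,"translation":[0,0,0.63],"spin":0},{"gripper":0,"translation":[0,0,0.64],"spin":0},{"gripper":0,"translation":[0,0,0.64],"spin":0},{"gripper":0,"translation":[0,0,0.64],"spin":0}]'
python3 - <<'E'
from h import *
a=capture("scene")[20:220,40:240,::-1]; b=capture("top")[90:290,260:460,::-1]
cv2.imwrite("pics/a2.png",cv2.resize(np.hstack([a,b]),(800,400),interpolation=cv2.INTER_CUBIC)); print(st(),monitor.get_state()["torque"])
E
```

```text
time: 5.33
tcp_pos: [586.8, -171.0, 173.6]
tcp_rot: [0.163, 0.987, 0.0, -0.001]
force: [-0.9, 0.6, -2.2]
grip_width: 7.1
finger_force: 50.8
{'time': np.float64(5.43), 'tcp_pos': array([ 586.72, -170.97,  173.37]), 'force': array([ 0.74,  0.67, -3.35]), 'grip_width': np.float64(6.66), 'finger_force': np.float64(50.78)} [ 0.10879708 -0.03478623  0.01251957]
```

View pics/a2.png

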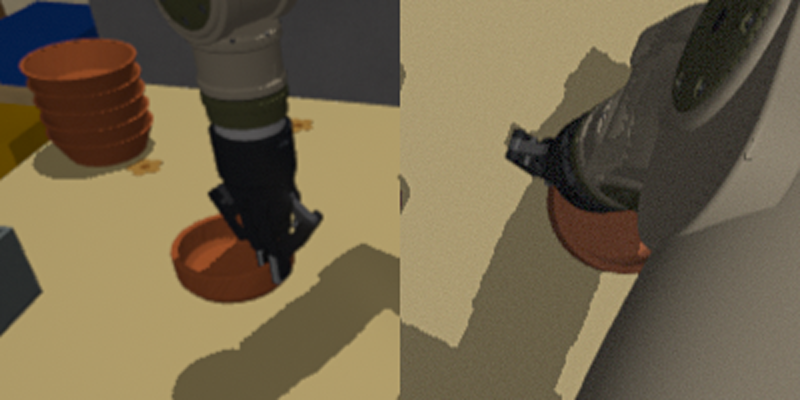

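The saucer is held level enough by its wall, clear of the table, with grip at 51 N and load at about 3 N. I'll carry it across.

```bash
python3 -m creep '[{"gripper":0,"translation":[0.002,0.03,0],"spin":0},{"gripper":0,"translation":[0.005,0.09,0],"spin":0},{"gripper":0,"translation":[0.01,0.18,0],"spin":0},{"gripper":0,"translation":[0.016,0.28,0],"spin":0},{"gripper":0,"translation":[0.023,0.38,0],"spin":0},{"gripper":0,"translation":[0.03,0.48,0],"spin":0},{"gripper":0,"translation":[0.036,0.58,0],"spin":0},{"gripper":0,"translation":[0.042,0.68,0],"spin":0},{"gripper":0,"translation":[0.047,0.755,0],"spin":0},{"gripper":0,"translation":[0.05,0.81,0],"spin":0},{"gripper":0,"translation":[0.052,0.84,0],"spin":0},{"gripper":0,"translation":[0.053,0.855,0],"spin":0}]'
python3 -m creep '[{"gripper":0,"translation":[0.002,0.03,0],"spin":0},{"gripper":0,"translation":[0.005,0.09,0],"spin":0},{"gripper":0,"translation":[0.01,0.18,0],"spin":0},{"gripper":0,"translation":[0.016,0.28,0],"spin":0},{"gripper":0,"translation":[0.023,0.38,0],"spin":0},{"gripper":0,"translation":[0.03,0.48,0],"spin":0},{"gripper":0,"translation":[0.036,0.58,0],"spin":0},{"gripper":0,"translation":[0.042,0.68,0],"spin":0},{"gripper":0,"translation":[0.047,0.755,0],"spin":0},{"gripper":0,"translation":[0.05,0.81,0],"spin":0},{"gripper":0,"translation":[0.052,0.84,0],"spin":0},{"gripper":0,"translation":[0.053,0.855,0],"spin":0},{"gripper":0,"translation":[0.053,0.855,0],"spin":0},{"gripper":0,"translation":[0.053,0.855,-0.1],"spin":0},{"gripper":0,"translation":[0.053,0.855,-0.2],"spin":0},{"gripper":0,"translation":[0.053,0.855,-0.28],"spin":0},{"gripper":0,"translation":[0.053,0.855,-0.32],"spin":0},{"gripper":0,"translation":[0.053,0.855,-0.34],"spin":0},{"gripper":0,"translation":[0.053,0.855,-0.34],"spin":0},{"gripper":0,"translation":[0.053,0.855,-0.34],"spin":0}]'
python3 - <<'E'
from h import *
a=capture("scene")[130:330,210:410,::-1]; b=capture("top")[90:290,70:270,::-1]
cv2.imwrite("pics/a3.png",cv2.resize(np.hstack([a,b]),(800,400),interpolation=cv2.INTER_CUBIC)); print(st())
E
```

```text
time: 6.43
tcp_pos: [600.6, 44.0, 174.9]
tcp_rot: [0.162, 0.987, 0.0, -0.0]
force: [-0.5, -0.4, -2.8]
grip_width: 6.9
finger_force: 50.8
time: 8.1
tcp_pos: [614.8, 255.7, 91.1]
tcp_rot: [0.163, 0.987, 0.0, 0.001]
force: [-0.2, 0.2, -3.0]
grip_width: 6.6
finger_force: 50.8
{'time': np.float64(8.2), 'tcp_pos': array([615.32, 256.18,  91.86]), 'force': array([ 0.24, -0.85, -2.36]), 'grip_width': np.float64(6.69), 'finger_force': np.float64(50.83)}
```

View pics/a3.png

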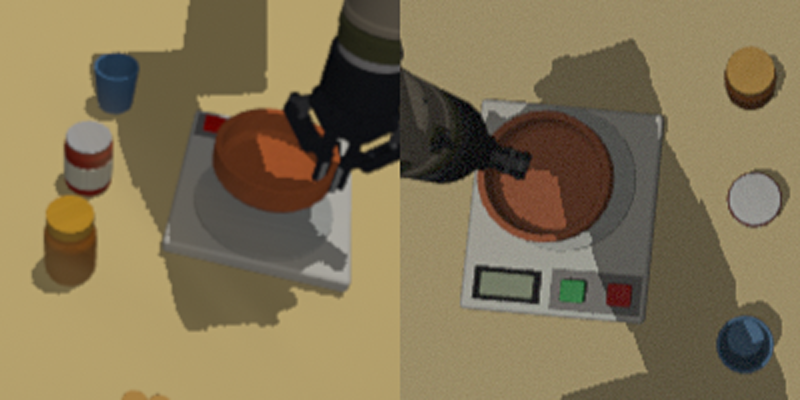

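The saucer hangs over the pan at about x 480–614, y 109–243 in the right panel, with the scale and keys below it. I'll check its centre.

Run:
```python
from h import *
for U in((147,176),(80,176),(214,176),(147,109),(147,243)): print(px("top",(U[0]+280,U[1]+360),115.5,4).round(1))
img=capture("top"); h=cv2.cvtColor(img,cv2.COLOR_RGB2HSV)[100:165,80:135]
M=(((h[...,0]<14)|(h[...,0]>170))&(h[...,1]>90)).astype(np.uint8); c=max(cv2.findContours(M,0,1)[0],key=cv2.contourArea)
hu=cv2.convexHull(c); e=cv2.fitEllipse(hu); print(e,px("top",(e[0][0]+80,e[0][1]+100),115.5,1).round(1))
```

```text
[676.8 268.3 115.5]
[676.7 300.7 115.5]
[676.9 235.8 115.5]
[709.8 268.9 115.5]
[643.9 267.6 115.5]
((61.60721969604492, 53.517578125), (18.492389678955078, 52.41122817993164), 77.6369400024414) [637.9 199.3 115.5]
```

Run:
```python
from h import *
for U in((147,176),(80,176),(214,176),(147,109),(147,243)): print(px("top",(U[0]+140,U[1]+180),115.5,2).round(1))
```

```text
[590.6 195.5 115.5]
[590.5 260.1 115.5]
[590.7 130.6 115.5]
[656.1 196.4 115.5]
[525.6 194.5 115.5]
```

The rim centre is at (590.6, 195.5) with a 129.5 mm diameter, which matches. I'll nudge it by (+3, +2.5) and lower slowly.

```bash
python3 -m creep '[{"gripper":0,"translation":[0.006,0.005,-0.02],"spin":0},{"gripper":0,"translation":[0.012,0.01,-0.06],"spin":0},{"gripper":0,"translation":[0.012,0.01,-0.09],"spin":0},{"gripper":0,"translation":[0.012,0.01,-0.115],"spin":0},{"gripper":0,"translation":[0.012,0.01,-0.135],"spin":0},{"gripper":0,"translation":[0.012,0.01,-0.15],"spin":0},{"gripper":0,"translation":[0.012,0.01,-0.16],"spin":0},{"gripper":0,"translation":[0.012,0.01,-0.16],"spin":0}]'
python3 -m creep '[{"gripper":0,"translation":[0,0,-0.004],"spin":0},{"gripper":0,"translation":[0,0,-0.008],"spin":0},{"gripper":0,"translation":[0,0,-0.008],"spin":0}]'
```

```text
time: 8.92
tcp_pos: [616.7, 258.5, 49.2]
tcp_rot: [0.163, 0.987, -0.0, -0.001]
force: [-1.0, -1.1, -2.6]
grip_width: 7.0
finger_force: 50.8
time: 9.17
tcp_pos: [617.3, 258.6, 48.3]
tcp_rot: [0.163, 0.987, 0.0, 0.0]
force: [-0.6, 0.1, -1.8]
grip_width: 7.2
finger_force: 50.9
```

```bash
python3 -m creep '[{"gripper":0,"translation":[0,0,-0.002],"spin":0},{"gripper":0,"translation":[0,0,-0.004],"spin":0},{"gripper":0,"translation":[0,0,-0.004],"spin":0}]'
python3 -m creep '[{"gripper":0,"translation":[0,0,-0.002],"spin":0},{"gripper":0,"translation":[0,0,-0.004],"spin":0},{"gripper":0,"translation":[0,0,-0.004],"spin":0}]'
```

```text
time: 9.42
tcp_pos: [617.1, 258.6, 47.1]
tcp_rot: [0.163, 0.987, 0.0, 0.0]
force: [0.2, -0.6, -2.7]
grip_width: 7.1
finger_force: 50.9
time: 9.67
tcp_pos: [617.3, 258.7, 46.3]
tcp_rot: [0.163, 0.987, 0.0, 0.0]
force: [-0.0, 0.1, -2.0]
grip_width: 6.7
finger_force: 51.0
```

```bash
python3 -m creep '[{"gripper":0,"translation":[0,0,-0.002],"spin":0},{"gripper":0,"translation":[0,0,-0.004],"spin":0},{"gripper":0,"translation":[0,0,-0.004],"spin":0}]'
python3 -m creep '[{"gripper":0,"translation":[0,0,-0.002],"spin":0},{"gripper":0,"translation":[0,0,-0.004],"spin":0},{"gripper":0,"translation":[0,0,-0.004],"spin":0}]'
```

```text
time: 9.92
tcp_pos: [617.3, 258.7, 46.3]
tcp_rot: [0.163, 0.987, 0.0, 0.0]
force: [-1.5, 0.5, 5.1]
grip_width: 6.8
finger_force: 51.9
time: 10.17
tcp_pos: [617.3, 258.7, 46.3]
tcp_rot: [0.163, 0.987, 0.0, 0.001]
force: [-3.8, -0.5, 9.2]
grip_width: 6.9
finger_force: 52.6
```

Contact is felt. I'll ease off 1.5 mm, open gradually and retreat upward.

```bash
python3 -m creep '[{"gripper":0,"translation":[0,0,0.004],"spin":0},{"gripper":0.1,"translation":[0,0,0.006],"spin":0},{"gripper":0.2,"translation":[0,0,0.006],"spin":0},{"gripper":0.35,"translation":[0,0,0.006],"spin":0},{"gripper":0.4,"translation":[0,0,0.006],"spin":0},{"gripper":0.4,"translation":[0,0,0.006],"spin":0},{"gripper":0.4,"translation":[0,0,0.006],"spin":0}]' 20
python3 -m creep '[{"gripper":0.4,"translation":[0,0,0.04],"spin":0},{"gripper":0.4,"translation":[0,0,0.1],"spin":0},{"gripper":0.4,"translation":[0,0,0.2],"spin":0},{"gripper":0.4,"translation":[0,0,0.32],"spin":0},{"gripper":0.4,"translation":[0,0,0.4],"spin":0},{"gripper":0.4,"translation":[0,0,0.44],"spin":0}]'
```

```text
time: 10.75
tcp_pos: [617.1, 258.6, 45.3]
tcp_rot: [0.163, 0.987, -0.0, -0.0]
force: [0.1, 0.3, -0.1]
grip_width: 34.2
finger_force: 0.0
time: 11.25
tcp_pos: [618.8, 259.1, 160.1]
tcp_rot: [0.163, 0.987, 0.001, 0.003]
force: [0.3, 0.5, 0.8]
grip_width: 34.0
finger_force: 0.0
```

Run:
```python
from h import *
a=capture("scene")[130:330,210:410,::-1]; b=capture("top")[115:265,85:235,::-1]
cv2.imwrite("pics/a4.png",np.hstack([cv2.resize(a,(300,300)),cv2.resize(b,(450,450),interpolation=cv2.INTER_CUBIC)[:450]]) if 0 else cv2.resize(b,(600,600),interpolation=cv2.INTER_CUBIC)); cv2.imwrite("pics/a4s.png",cv2.resize(a,(500,500),interpolation=cv2.INTER_CUBIC)); print(st())
```

```text
{'time': np.float64(11.35), 'tcp_pos': array([618.6 , 259.02, 158.49]), 'force': array([0.45, 0.3 , 0.3 ]), 'grip_width': np.float64(34.08), 'finger_force': np.float64(0.0)}
```

View pics/a4.png

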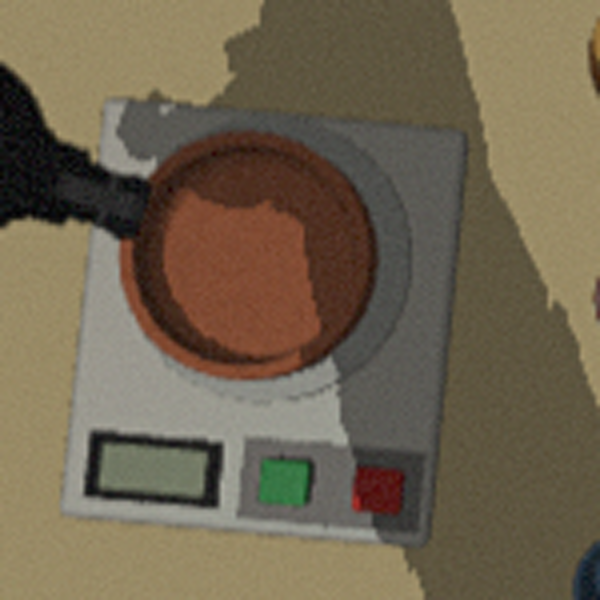

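Run:
```python
from h import *
def q(U,z): return px("top",(U[0]+340,U[1]+460),z,4).round(1)
for n,U,z in(("rim",(249.5,255.5),70),("L",(121,255),70),("R",(378,255),70),("T",(250,130),70),("B",(250,381),70),("panR",(412,250),30),("panB",(262,403),30),("tare",(285,482),33),("tL",(259,482),33),("tR",(311,482),33),("tT",(285,458),33),("tB",(285,505),33),("red",(379,489),33),("c1",(105,98),24),("c2",(468,132),24),("c3",(428,546),24),("c4",(62,514),24)): print(n,q(U,z))
```

```text
rim [592.6 199.3  70. ]
L [592.8 265.   70. ]
R [592.9 133.4  70. ]
T [657.5 199.9  70. ]
B [528.2 198.2  70. ]
panR [598.7 121.7  30. ]
panB [516.3 201.3  30. ]
tare [474.2 187.8  33. ]
tL [474.3 201.6  33. ]
tR [474.2 174.   33. ]
tT [487. 188.  33.]
tB [462.  187.7  33. ]
red [470.5 137.8  33. ]
c1 [682.  290.1  24. ]
c2 [663.9  92.6  24. ]
c3 [439.2 112.6  24. ]
c4 [456.7 308.9  24. ]
```

The saucer stands at (592.6, 199.3), within about 2 mm of the pan centre at (594.3, 199.7). The tare key centre is at (474.5, 187.8), and the red key's size and spacing are consistent. I'll go above the tare key with the gripper shut.

```bash
python3 -m creep '[{"gripper":0,"translation":[-0.1,-0.05,0],"spin":0},{"gripper":0,"translation":[-0.22,-0.11,0],"spin":0},{"gripper":0,"translation":[-0.34,-0.17,0],"spin":0},{"gripper":0,"translation":[-0.46,-0.23,0],"spin":0},{"gripper":0,"translation":[-0.54,-0.27,0],"spin":0},{"gripper":0,"translation":[-0.576,-0.285,0],"spin":0},{"gripper":0,"translation":[-0.576,-0.285,-0.1],"spin":0},{"gripper":0,"translation":[-0.576,-0.285,-0.2],"spin":0},{"gripper":0,"translation":[-0.576,-0.285,-0.3],"spin":0},{"gripper":0,"translation":[-0.576,-0.285,-0.38],"spin":0},{"gripper":0,"translation":[-0.576,-0.285,-0.42],"spin":0},{"gripper":0,"translation":[-0.576,-0.285,-0.44],"spin":0},{"gripper":0,"translation":[-0.576,-0.285,-0.44],"spin":0},{"gripper":0,"translation":[-0.576,-0.285,-0.44],"spin":0}]'
python3 - <<'E'
from h import *
a=capture("scene")[130:280,250:400,::-1]; b=capture("top")[115:265,85:235,::-1]
cv2.imwrite("pics/a5.png",cv2.resize(np.hstack([a,b]),(800,400),interpolation=cv2.INTER_CUBIC)); print(st())
E
```

```text
time: 12.52
tcp_pos: [473.6, 187.5, 45.9]
tcp_rot: [0.163, 0.987, 0.0, 0.0]
force: [-0.1, 1.1, 0.6]
grip_width: 0.6
finger_force: 0.0
{'time': np.float64(12.62), 'tcp_pos': array([474.23, 187.65,  46.68]), 'force': array([ 0.41, -0.35,  0.9 ]), 'grip_width': np.float64(-0.03), 'finger_force': np.float64(0.0)}
```

View pics/a5.png

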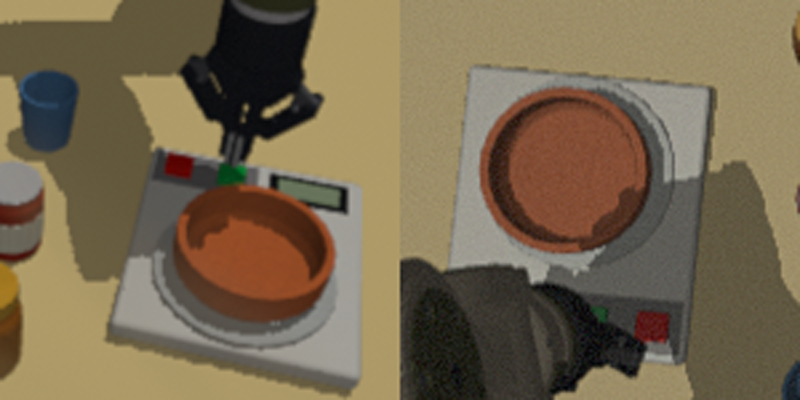

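The shut fingertips stand right above the green key, at about (235,165) in the left panel, and the red key is clear. I'll feel downward in small steps.

```bash
D='x'; python3 -m creep '[{"gripper":0,"translation":[0,0,-0.01],"spin":0},{"gripper":0,"translation":[0,0,-0.02],"spin":0},{"gripper":0,"translation":[0,0,-0.028],"spin":0},{"gripper":0,"translation":[0,0,-0.028],"spin":0}]' | grep -E "tcp_pos|force"
python3 -m creep '[{"gripper":0,"translation":[0,0,-0.004],"spin":0},{"gripper":0,"translation":[0,0,-0.004],"spin":0}]' | grep -E "tcp_pos|force"
python3 -m creep '[{"gripper":0,"translation":[0,0,-0.004],"spin":0},{"gripper":0,"translation":[0,0,-0.004],"spin":0}]' | grep -E "tcp_pos|force"
```

```text
tcp_pos: [472.9, 187.3, 38.4]
force: [0.2, 0.4, -0.3]
finger_force: 0.0
tcp_pos: [473.0, 187.3, 37.5]
force: [0.2, -0.5, 0.4]
finger_force: 0.0
tcp_pos: [473.0, 187.3, 36.4]
force: [-0.1, 0.2, 0.1]
finger_force: 0.0
```

```bash
for i in 1; do python3 -m creep '[{"gripper":0,"translation":[0,0,-0.004],"spin":0},{"gripper":0,"translation":[0,0,-0.004],"spin":0}]' | grep -E "tcp_pos|^force"
python3 -m creep '[{"gripper":0,"translation":[0,0,-0.004],"spin":0},{"gripper":0,"translation":[0,0,-0.004],"spin":0}]' | grep -E "tcp_pos|^force"; done
```

```text
tcp_pos: [473.0, 187.4, 35.4]
force: [-0.1, 0.3, -0.5]
tcp_pos: [473.0, 187.3, 34.4]
force: [0.6, 0.0, 0.2]
```

```bash
python3 -m creep '[{"gripper":0,"translation":[0,0,-0.004],"spin":0},{"gripper":0,"translation":[0,0,-0.004],"spin":0}]' | grep -E "tcp_pos|^force"
python3 -m creep '[{"gripper":0,"translation":[0,0,-0.004],"spin":0},{"gripper":0,"translation":[0,0,-0.004],"spin":0}]' | grep -E "tcp_pos|^force"
```

```text
tcp_pos: [473.2, 187.4, 33.8]
force: [-1.1, 0.2, 3.9]
tcp_pos: [473.2, 187.4, 33.3]
force: [-2.5, -0.3, 8.6]
```

```bash
python3 -c "
from h import *
print(st())"
```

```text
{'time': np.float64(13.95), 'tcp_pos': array([473.19, 187.38,  33.32]), 'force': array([-2.5 , -0.3 ,  8.57]), 'grip_width': np.float64(-0.29), 'finger_force': np.float64(4.48)}
```

Contact is at z of about 34, and force rises about 5 N per mm commanded. One more mm should give about 13 N, which I'll hold for a second.

```bash
python3 -m creep '[{"gripper":0,"translation":[0,0,-0.002],"spin":0},{"gripper":0,"translation":[0,0,-0.004],"spin":0},{"gripper":0,"translation":[0,0,-0.004],"spin":0}]' | grep -E "time|tcp_pos|^force"
```

```text
time: 14.2
tcp_pos: [473.2, 187.4, 33.0]
force: [-4.5, -0.9, 14.5]
```

```bash
python3 -m creep '[{"gripper":0,"translation":[0,0,0],"spin":0},{"gripper":0,"translation":[0,0,0],"spin":0},{"gripper":0,"translation":[0,0,0],"spin":0},{"gripper":0,"translation":[0,0,0],"spin":0},{"gripper":0,"translation":[0,0,0],"spin":0}]' | grep -E "time|tcp_pos|^force"
python3 -m creep '[{"gripper":0,"translation":[0,0,0],"spin":0},{"gripper":0,"translation":[0,0,0],"spin":0},{"gripper":0,"translation":[0,0,0],"spin":0},{"gripper":0,"translation":[0,0,0],"spin":0},{"gripper":0,"translation":[0,0,0],"spin":0}]' | grep -E "time|tcp_pos|^force"
python3 -m creep '[{"gripper":0,"translation":[0,0,0.02],"spin":0},{"gripper":0,"translation":[0,0,0.06],"spin":0},{"gripper":0,"translation":[0,0,0.15],"spin":0},{"gripper":0,"translation":[0,0,0.25],"spin":0},{"gripper":0,"translation":[0,0,0.38],"spin":0},{"gripper":0,"translation":[0,0,0.5],"spin":0},{"gripper":0,"translation":[-0.1,0.1,0.55],"spin":0},{"gripper":0,"translation":[-0.2,0.3,0.6],"spin":0},{"gripper":0,"translation":[-0.25,0.45,0.6],"spin":0},{"gripper":0,"translation":[-0.28,0.55,0.6],"spin":0},{"gripper":0,"translation":[-0.28,0.6,0.6],"spin":0},{"gripper":0,"translation":[-0.28,0.6,0.6],"spin":0}]' | grep -E "time|tcp_pos|^force"
python3 - <<'E'
from h import *
a=capture("scene")[100:300,200:400,::-1]; b=capture("top")[115:265,85:235,::-1]
cv2.imwrite("pics/a6.png",np.hstack([cv2.resize(a,(400,400)),cv2.resize(b,(400,400),interpolation=cv2.INTER_CUBIC)])); print(st())
E
```

```text
time: 14.62
tcp_pos: [473.2, 187.4, 33.0]
force: [-4.9, -1.2, 13.2]
time: 15.03
tcp_pos: [473.2, 187.4, 33.0]
force: [-5.1, -1.3, 13.4]
time: 16.03
tcp_pos: [402.5, 340.2, 182.0]
force: [-0.5, 1.0, 0.9]
{'time': np.float64(16.13), 'tcp_pos': array([402.91, 337.3 , 181.48]), 'force': array([ 0.27, -0.69, -1.18]), 'grip_width': np.float64(-0.02), 'finger_force': np.float64(0.0)}
```

View pics/a6.png

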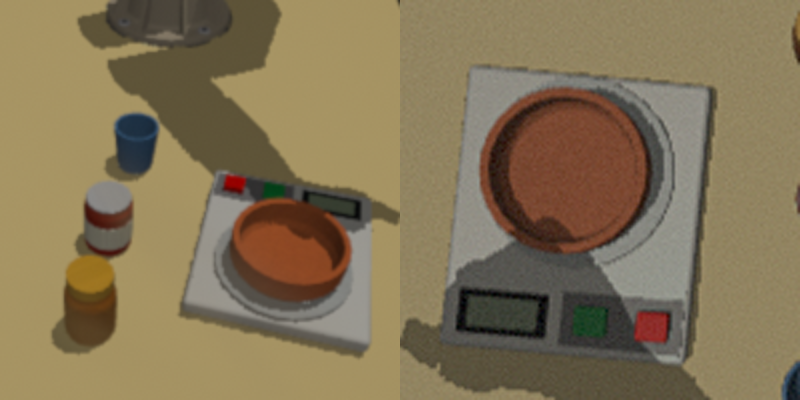

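The saucer stands centred on the pan, both keys are back at rest, the bystanders have not moved and the robot is clear.

```bash
python3 -c "
from rig import ctrl
print(ctrl.hand_in())"
```

```text
the job is handed in; nothing more can be done
None
```

I set the saucer down within about 2 mm of the pan's centre and let go, then pressed the green tare key at about 13–14 N for roughly a second and released it; the red key, jar, cup and tin were not touched, and I handed the job in at about 16 s (no verdict was returned).

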